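# Third hand for the clean-out cover

### The arm

A 6-joint arm with a two-finger parallel gripper is mounted at the origin on a cart in front of the work surface, level with it; the furniture and walls round the work are solid. World frame = base frame: x ahead of the robot, y to its left, z up, the work surface at z = 0. Lengths are in mm, angles in rad, forces in N, time in s.
With the tool pointing down it reaches from about 325 to 900 mm from the base axis. Payload 6.1 kg.
Tool frame: the origin (TCP) lies on the centre line of the jaws, within the pads' length; the fingertips stand tips_ahead ahead of it and the grasp point (between the pads) lies 3 mm ahead of it (tips_ahead is the distance from the TCP to the fingertips, in mm); z points along the fingers, y is the line along which they close (so a half turn about z gives the same grasp; the last joint's range is limited). The gripper opens to 85 mm and grips with 20 to 120 N. Pads are 22 mm wide; open, the fingers measure 114 mm over their backs; the gripper's body (76 mm by 85 mm) begins 54 mm behind the grasp point. The pads swing forward as they close: fully open they stand 13 mm farther back than shut.
Start: joints at [-1.316, 0.22, 1.526, -0, 1.395, -0.126], TCP at [232.282, -580.225, 215.8] pointing down, gripper open.
Joint ranges: [-2.98, 2.98], [-0.91, 2.08], [0.09, 2.57], [-1.24, 4.39], [0.2, 2.65], [-2.68, 2.68]. Speed limits (rad/s): [2.57, 2.57, 3.01, 3.14, 3.14, 3.14].

### API

Orientations are given as a unit quaternion [w, x, y, z].
In Python, from station import read_state, capture, finish_job, tips_ahead gives the robot as it stands.
- The arm moves only by the shell command python3 -m pendant 'ROWS' [FORCE]. ROWS is JSON, a list of rows, each a list of 5 numbers: the opening, from 0 (shut) to 1 (fully open), then the shift along the tool's x, y, z in m, then the turn about the tool's z in degrees. A call has 1 to 10 rows; each row shifts and turns the commanded pose from where the row before left it, along the tool's axes as they then stand; what a row does not reach is not made up. A row lasts 1/8 s, in which the tool goes at most 62.5 mm and 10.7 degrees, less where a joint would pass 70% of its speed; a pose out of reach is approached as far as the arm can. A call is refused whole if a number of a shift passes 0.0625 or a number of a turn 10.7, either way. A call with a gripper value outside its range is refused whole. The fingers move at their own pace and stop on an object; FORCE is the grip in N (left out, the last holds). Time passes only in rows, so rows that do not move let the fingers close. It gives the time, the measured TCP pose, the force, the opening and the grip force at its end, in the units of the state.
- read_state(): the state, without advancing time (a new reading comes with each control period).
- capture(name): name is "scene" or "top" or "wrist"; returns a dict with "frame" (420x560x3 uint8, red, green, blue), "vfov" (degrees; the focal length in pixels is half the picture's height over the tangent of half this angle, whatever the lens; pixels are square), "cx", "cy" (the principal point, pixels), "extrinsics" (4x4, takes a point from world to camera coordinates); the wrist camera has in their place "tool_from_camera" (4x4, takes a point from camera to tool coordinates, whose origin is the TCP and whose axes are the flange's). Camera axes: x right, y up, looking along -z (the intrinsics and any distortion apply to the point x, -y, -z); pixel columns grow to the right and rows downward; lengths in mm; the calibration is good to about 2 mm. A picture is of the moment at which its call begins: read the wrist's pose just before it. There is no depth.
- finish_job(): hands the job in; it is judged then, once.
The state is a dict: "time": time; "joint_pos": joint angles; "joint_vel": joint speeds; "tau": joint torques, N m; "eef_pos": TCP position; "orientation": TCP orientation; "ft_force": force on the tool from outside, world axes, zero at the start; "wrist_torque": the same for the moment, N m; "grip_width": opening from 0.0 (shut) to 1.0 (fully open); "grasp_force": force on a finger pad.
Only numpy, scipy, OpenCV 4.12 (cv2) and the standard library are available. Lean on these libraries where they do the work, as an engineer would, in place of code of your own. Each camera call takes 0.05 s, during which the arm holds its last target. There are 200 camera calls.

### The job

Close the dust extractor's chip box: take the loose plywood cover by its metal handle, hang the handle on the two upturned prongs above the clean-out opening with the knob facing out, and let go. Then push on the knob so that the cover sits flat on the rubber gasket all round and squeezes it to about half its thickness (a steady push of about 10 N, never squashing it flat), and finish while still holding that push, because a mate will now drive the screws; knock over or shift nothing else on the bench.

Things in the scene. Friction and masses are not known exactly. Their poses are not given: they have to be found in the camera images.
- chip_box: Fixed plywood box, 125 deep (+x, away from its front) x 250 wide (y) x 165 high. Origin: foot of the middle of its front face. The front has a 110 x 70 opening, middle 90 mm up, framed by a black rubber gasket; the cover goes on its -x side. A 45 mm high hose spigot stands at the back left of the top. Nothing but the prongs (see hook_seat) is higher than the box top for x < 45 mm.
- hook_seat (a point): Midway between two level polished steel prongs (8 mm thick, at y = -40 and +40), 38 mm in front of the box face, 194 mm up, level with their upper side, where the underside of the cover's bar rests. The prongs run from over the box forward to 51 mm before the face, then turn up 12 mm (top 206 mm up, foremost point 59 mm before the face). Axes as chip_box.
- gasket (a joint): Compression of the rubber gasket in m: 0 free, 0.010 squashed flat. It springs back with 2 N per mm (20 N flat), so half thickness, 0.005, takes 10 N.
- gasket_face (a point): Middle of the gasket's front surface, 90 mm up, 10 mm in front of the box face when free; moves with the gasket. Gasket frame 140 wide x 100 high outside, strip 12 wide. Axes as chip_box.
- cover_bar (a point): Middle of the bar of the loose cover's aluminium handle: bar 12 thick (x), 130 long (y), 14 high, 172 mm above the cover's underside; below it a window 106 wide x 40 high. The cover (0.25 kg) stands upright on the bench: a wooden slab 28 thick (x) x 172 wide (y) x 125 high, bar in its middle plane. x points out of the plain back (gasket side), z up.
- cover_knob (a point): Middle of the flat round end of the cover's wooden knob, the place to push: 76 mm before the cover's middle plane (its -x), 62 mm before the slab, 85 mm above the underside. Knob head 36 diameter, varnished and slippery. Axes as cover_bar.
- cover_mid (a point): Middle of the cover's slab, 62.5 mm above its underside. Axes as cover_bar.
- cover: The loose cover as a whole; origin in the middle of its underside, axes as cover_bar.
- glue_bottle: Bystander: white glue bottle, 45 x 68 x 209, standing at the back right; origin under its middle. Leave it.
- offcut_a: Bystander: wood offcut 61 x 130 x 38 at the right; origin under its middle. Leave it.
- screwdriver: Bystander: red screwdriver, 208 long, 30 thick, lying in front of the box; origin at its middle, on the bench. Leave it.
- sanding_block: Bystander: cork sanding block 64 x 110 x 29 at the left; origin under its middle. Leave it.
- pencil: Bystander: flat carpenter pencil, 172 long, 7 thick, in the middle; origin near its middle, on the bench. Leave it.

How it is judged:
By the outcome, as a careful person would: the job done as asked, in the order asked, and still so for the second after the job is handed in, while the arm keeps its last pose, push and grip.
It also fails if it takes over 70 s, if anything falls off the work surface, if the arm or the gripper's body presses on something with over 40 N, if the wrist force passes 120 N, or if a joint passes its speed limit or range.

## Working session

There is one attempt and no reset: what is moved stays moved. The work goes in short steps, Python scripts to look and compute and a shell command to move; the robot and the scene stay as the last step left them, time stands still between calls to the robot, and variables do not carry over. Pictures are saved under pics/ and viewed, at most 12 in all, crops included, and the job is handed in when it is done.

```bash
mkdir -p pics; ls
cat > h.py <<'E'
import numpy as np,cv2
from station import *
def cam(n,d):
    f=d["frame"]; return f
def grab(name,fn):
    s=read_state(); d=capture(name); d['s']=s
    cv2.imwrite('pics/'+fn+'.png',d["frame"][:,:,::-1]); np.save('pics/'+fn+'.npy',d,allow_pickle=True); return d
E
python3 - <<'E'
from h import *
s=read_state(); print(s); print(tips_ahead if not callable(tips_ahead) else tips_ahead())
a=grab('scene','scene0'); b=grab('top','top0')
for d in (a,b): print({k:d[k] for k in d if k not in('frame','s')})
E
```

```text
pics
{'time': 0.0, 'joint_pos': array([-1.31606318e+00,  2.21246549e-01,  1.52763747e+00, -1.96896448e-05,
        1.39468762e+00, -1.26086673e-01]), 'joint_vel': array([ 1.07137996e-03, -2.59296404e-05,  3.00247145e-04, -8.16409802e-04,
       -1.51341511e-03,  4.98784425e-04]), 'tau': array([ 1.71674736e-03, -4.96897066e+01, -3.89393055e+01, -1.38319231e-05,
        1.10533083e-02,  2.14864303e-05]), 'eef_pos': array([ 232.13481457, -579.59589842,  214.6726662 ]), 'orientation': array([-9.86823428e-04,  9.81925929e-01,  1.89263021e-01, -7.32742854e-05]), 'ft_force': array([ 0.62054029,  0.14764164, -0.48016698]), 'wrist_torque': array([0.03816515, 0.03470314, 0.08073167]), 'grasp_force': 0.0, 'grip_width': 0.9954090996343188}
22.0
{'vfov': 52.70648834821384, 'cx': 274.3103110198015, 'cy': 208.32243428126554, 'extrinsics': array([[-7.55810196e-01, -6.54744682e-01,  7.76844618e-03,
         3.86682031e+02],
       [ 4.83446068e-01, -5.49989935e-01,  6.81022004e-01,
        -3.76588858e+02],
       [-4.41622968e-01,  5.18478999e-01,  7.32221743e-01,
        -1.15737432e+03],
       [ 0.00000000e+00,  0.00000000e+00,  0.00000000e+00,
         1.00000000e+00]])}
{'vfov': 55.97665962965273, 'cx': 276.57597900568874, 'cy': 212.31717465720706, 'extrinsics': array([[-1.42235126e-02, -9.99601650e-01, -2.43768807e-02,
        -2.18551200e+00],
       [ 9.82239846e-01, -1.85297489e-02,  1.86712434e-01,
        -5.56472071e+02],
       [-1.87089755e-01, -2.12882369e-02,  9.82112129e-01,
        -1.05584656e+03],
       [ 0.00000000e+00,  0.00000000e+00,  0.00000000e+00,
         1.00000000e+00]])}
```

View both.

View pics/scene0.png

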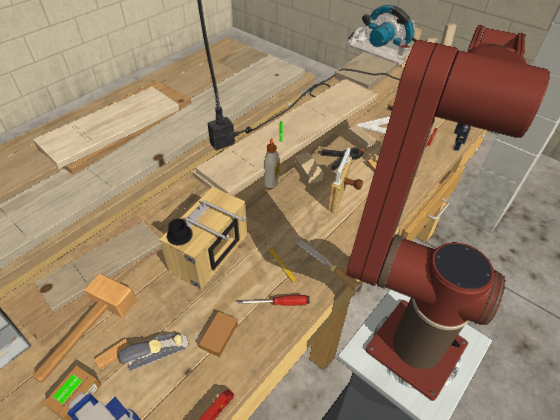

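View pics/top0.png

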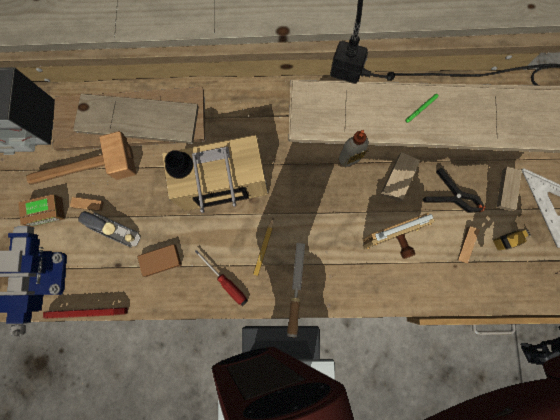

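The scene view shows the box at about (205,240), the cover at (345,182), and the bottle at (271,165). The top view shows the box at (215,170) with its prongs at (200,205) and (233,198), and the cover's bar running from (368,240) to (432,217) with the knob at (406,250). I'll enlarge these areas next.

Run:
```python
import cv2,numpy as np
def crop(f,x,y,w,h,k):
    im=cv2.imread(f'pics/{f}.png')[y:y+h,x:x+w]; im=cv2.resize(im,None,fx=k,fy=k,interpolation=cv2.INTER_CUBIC)
    for i in range(0,w,10): cv2.putText(im,str(x+i),(i*k,8),0,.3,(0,0,255),1); cv2.line(im,(i*k,8),(i*k,12),(0,0,255),1)
    for i in range(0,h,10): cv2.putText(im,str(y+i),(0,i*k+4),0,.3,(0,0,255),1)
    o=np.zeros((300,400,3),np.uint8); im=im[:300,:400]; o[:im.shape[0],:im.shape[1]]=im; return o
A=np.vstack([np.hstack([crop('top0',160,130,120,85,3),crop('top0',360,205,80,60,5)]),np.hstack([crop('scene0',155,185,100,100,3),crop('scene0',315,143,70,75,4)])])
cv2.imwrite('pics/c1.png',A)
```

```text
(no output)
```

View pics/c1.png

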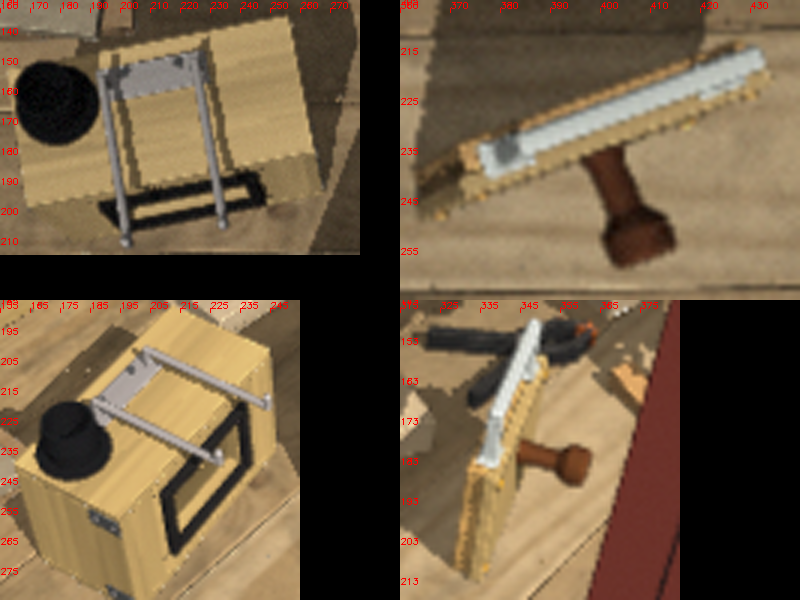

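The top crop shows the bar's top edge running from (376,237) to (432,216) and the prong tips at (202,209) and (234,204). The scene crop shows the bar from (338,172) to (349,149) and the prong tips at (228,237) and (244,218). I'll triangulate from these.

```bash
cat >> h.py <<'E'
def ray(d,u,v):
    f=210/np.tan(np.radians(d['vfov']/2)); c=np.array([(u-d['cx'])/f,-(v-d['cy'])/f,-1])
    if 'extrinsics' in d: M=np.linalg.inv(d['extrinsics'])
    else:
        from scipy.spatial.transform import Rotation as R
        q=d['s']['orientation']; T=np.eye(4); T[:3,:3]=R.from_quat(np.r_[q[1:],q[0]]).as_matrix(); T[:3,3]=d['s']['eef_pos']; M=T@d['tool_from_camera']
    r=M[:3,:3]@c; return M[:3,3],r/np.linalg.norm(r)
def tri(*L):
    A=np.zeros((3,3));b=np.zeros(3)
    for d,u,v in L:
        o,r=ray(d,u,v);P=np.eye(3)-np.outer(r,r);A+=P;b+=P@o
    p=np.linalg.solve(A,b); res=[np.linalg.norm((np.eye(3)-np.outer(r,r))@(p-o)) for o,r in (ray(*l) for l in L)]
    return p.round(1),np.round(res,1)
def onz(d,u,v,z):
    o,r=ray(d,u,v); return (o+r*(z-o[2])/r[2]).round(1)
def load(fn): return np.load('pics/'+fn+'.npy',allow_pickle=True).item()
E
python3 - <<'E'
from h import *
t,s=load('top0'),load('scene0')
for n,a,b in [('barL',(376.5,237),(337.5,172.5)),('barR',(432,216.5),(349,149)),('knob',(404.5,256),(360.5,181)),('prL',(201.7,209),(227.7,236.7)),('prR',(233.7,204),(243.7,217)),('plL',(194,153.5),(192,217)),('plR',(225,149),(204.5,202))]:
    print(n,*tri((t,*a),(s,*b)))
print('topplane179 L,R',onz(t,376.5,237,179),onz(t,432,216.5,179))
print('prong206',onz(t,201.7,209,206),onz(t,233.7,204,206))
print('screwdr',onz(t,195,247,10),onz(t,243,303,10),'pencil',onz(t,271,222,0),onz(t,257,275,0), 'block',onz(t,160,260,29),'bottle',onz(t,358,135,209))
E
```

```text
barL [ 466.  -255.   184.9] [0.2 0.2]
barR [ 516.8 -399.8  165.6] [0.1 0.1]
knob [ 423.  -340.8  113.7] [1.3 1.3]
prL [539.8 168.6 192.1] [1.9 1.9]
prR [551.3  90.  198. ] [0.1 0.1]
plL [675.9 187.  193.1] [9.4 9.4]
plR [696.5 113.9 180.3] [3.3 3.3]
topplane179 L,R [ 466.5 -256.5  179. ] [ 514.6 -394.7  179. ]
prong206 [538.7 166.7 206. ] [549.6  89.  206. ]
screwdr [467.2 226.   10. ] [308.   87.2  10. ] pencil [537.8   6.5   0. ] [385.1  48.3   0. ] block [430.1 320.   29. ] bottle [ 717.9 -219.6  209. ]
```

```bash
python3 -m pendant '[[1,0.042,-0.0175,-0.0145,0],[1,0.042,-0.0175,-0.0145,0],[1,0.042,-0.0175,-0.0145,0],[1,0.042,-0.0175,-0.0145,0],[1,0.042,-0.0175,-0.0145,0],[1,0.042,-0.0175,-0.0145,0],[1,0.042,-0.0175,-0.0145,0],[1,0.042,-0.0175,-0.0145,0]]'; python3 -m pendant '[[1,0,0,0,-9.7],[1,0,0,0,-9.7],[1,0,0,0,-9.7],[1,0,0,0,-9.7],[1,0,0,0,-9.7],[1,0,0,0,-9.7],[1,0,0,0,-9.7],[1,0,0,0,-9.7],[1,0,0,0,-9.7],[1,0,0,0,0]]'
python3 - <<'E'
from h import *
d=grab('wrist','w1'); print(d['tool_from_camera'],d['vfov'],d['s']['joint_pos'],d['s']['eef_pos'],d['s']['orientation'])
E
```

```text
time: 1.1
eef_pos: [492.9, -324.0, 331.8]
orientation: [-0.0, 0.982, 0.189, -0.0]
ft_force: [-0.5, -1.2, -0.5]
grip_width: 0.998
grasp_force: 0.0
time: 2.35
eef_pos: [492.0, -325.2, 331.3]
orientation: [-0.0, 0.58, 0.814, 0.0]
ft_force: [-0.3, -0.3, 0.0]
grip_width: 1.004
grasp_force: 0.0
[[ 1.39318715e-03  9.65026135e-01  2.62149990e-01  6.46067924e+01]
 [ 9.99998994e-01 -1.41421019e-03 -1.08472090e-04 -1.43089397e-01]
 [ 2.66056785e-04  2.62149878e-01 -9.65027135e-01 -1.58913161e+02]
 [ 0.00000000e+00  0.00000000e+00  0.00000000e+00  1.00000000e+00]] 61.41902636524964 [-7.17729781e-01  8.79749514e-02  1.46103227e+00  1.32060583e-05
  1.59353924e+00 -1.04991854e+00] [ 492.03244591 -325.22657846  331.25376481] [-4.73946605e-04  5.80468199e-01  8.14282778e-01  5.34333904e-05]
```

View pics/w1.png

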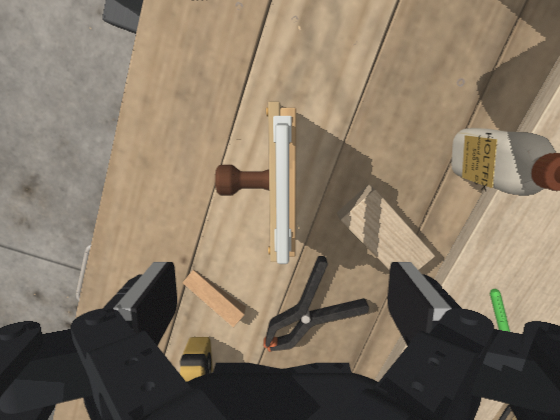

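The wrist view shows the bar upright in the picture, from (282,122) to (283,263), nearly parallel to the tool's x. The knob is at (228,180) on the low-x side.

Run:
```python
from h import *
w,t,s=load('w1'),load('top0'),load('scene0')
for z in (172,179): 
    a,b=onz(w,282,122,z),onz(w,283,263,z); print(z,a,b,(a+b)/2,np.linalg.norm(a-b),np.degrees(np.arctan2(*(a-b)[[1,0]]))-90)
print('tri',tri((w,282,122),(t,376.5,237),(s,337.5,172.5)),tri((w,283,263),(t,432,216.5),(s,349,149)))
m,_=tri((w,282,122),(t,376.5,237)); n,_=tri((w,283,263),(t,432,216.5)); print(m,n)
p=(onz(w,282,122,179)+onz(w,283,263,179))/2; st=read_state()
from scipy.spatial.transform import Rotation as R
q=st['orientation'];M=R.from_quat(np.r_[q[1:],q[0]]).as_matrix(); print('tool delta',M.T@(p-st['eef_pos']),M)
```

```text
172 [ 473.4 -271.8  172. ] [ 518.  -397.5  172. ] [ 495.7  -334.65  172.  ] 133.37784673625526 19.53534899188577
179 [ 473.3 -271.7  179. ] [ 517.  -394.6  179. ] [ 495.15 -333.15  179.  ] 130.43810792862647 19.57404555013197
tri (array([ 471.3, -265.9,  170.8]), array([6.3, 8.1, 2.7])) (array([ 517.8, -400.5,  164.7]), array([1.3, 0.8, 0.7]))
[ 474.5 -273.   108.9] [ 520.3 -405.8  150.7]
tool delta [ -8.57788902   0.43309853 152.3556881 ] [[-3.24248191e-01  9.45971859e-01 -5.93845198e-04]
 [ 9.45971813e-01  3.24248487e-01  4.97388216e-04]
 [ 6.63068663e-04 -4.00483589e-04 -9.99999700e-01]]
```

```bash
python3 -m pendant '[[1,-0.0085,0.0005,0.04,-0.6],[1,0,0,0.04,0],[1,0,0,0,0]]'
python3 - <<'E'
from h import *
d=grab('wrist','w2')
cv2.imwrite('pics/w2c.png',cv2.resize(d['frame'][0:300,160:460,::-1],None,fx=2,fy=2))
E
```

```text
time: 2.78
eef_pos: [493.5, -331.6, 247.6]
orientation: [-0.004, 0.577, 0.817, 0.0]
ft_force: [-0.7, -0.3, 0.8]
grip_width: 1.0
grasp_force: 0.0
```

View pics/w2c.png

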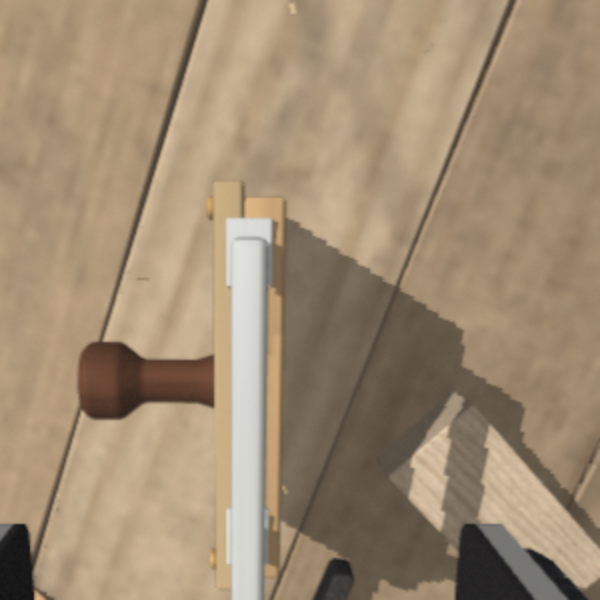

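The bar's far end is at full-frame (284.5,119.5) and its centre column is 284. I'll find its near end numerically, along that column.

Run:
```python
from h import *
from scipy.spatial.transform import Rotation as R
w1,w=load('w1'),load('w2'); f=w['frame'].astype(int); print(w['cx'],w['cy'])
print([(r,*f[r,284]) for r in range(300,345,3)])
print([(c,*f[220,c]) for c in range(270,300,2)])
print(tri((w1,282,122),(w,284.5,119.5)))
for z in (172,179): print(onz(w,284.5,119.5,z))
q=w['s']['orientation'];M=R.from_quat(np.r_[q[1:],q[0]]).as_matrix(); print('tool end',M.T@(onz(w,284.5,119.5,179)-w['s']['eef_pos']),M.T@(onz(w,284.2,220,179)-w['s']['eef_pos']))
```

```text
281.8945645133317 208.356536798474
[(300, np.int64(212), np.int64(212), np.int64(206)), (303, np.int64(192), np.int64(192), np.int64(186)), (306, np.int64(185), np.int64(164), np.int64(136)), (309, np.int64(187), np.int64(165), np.int64(136)), (312, np.int64(189), np.int64(166), np.int64(137)), (315, np.int64(186), np.int64(163), np.int64(133)), (318, np.int64(175), np.int64(153), np.int64(125)), (321, np.int64(167), np.int64(146), np.int64(119)), (324, np.int64(139), np.int64(121), np.int64(99)), (327, np.int64(93), np.int64(81), np.int64(67)), (330, np.int64(155), np.int64(132), np.int64(107)), (333, np.int64(186), np.int64(159), np.int64(128)), (336, np.int64(166), np.int64(142), np.int64(112)), (339, np.int64(159), np.int64(136), np.int64(107)), (342, np.int64(156), np.int64(135), np.int64(108))]
[(270, np.int64(204), np.int64(176), np.int64(132)), (272, np.int64(202), np.int64(175), np.int64(131)), (274, np.int64(202), np.int64(174), np.int64(131)), (276, np.int64(209), np.int64(209), np.int64(201)), (278, np.int64(216), np.int64(216), np.int64(211)), (280, np.int64(215), np.int64(216), np.int64(211)), (282, np.int64(214), np.int64(215), np.int64(210)), (284, np.int64(213), np.int64(214), np.int64(209)), (286, np.int64(210), np.int64(211), np.int64(204)), (288, np.int64(204), np.int64(204), np.int64(198)), (290, np.int64(162), np.int64(162), np.int64(158)), (292, np.int64(123), np.int64(118), np.int64(108)), (294, np.int64(199), np.int64(162), np.int64(118)), (296, np.int64(200), np.int64(163), np.int64(119)), (298, np.int64(194), np.int64(159), np.int64(115))]
(array([ 475.1, -275.8,    3.1]), array([0.4, 0.4]))
[ 474.3 -274.   172. ]
[ 474.2 -274.   179. ]
tool end [60.25714332  1.36436169 69.05141652] [-5.3402577   1.4024948  68.58288125]
```

Run:
```python
from h import *
w=load('w2')
for z in (165,172,179,186):
    a,b=onz(w,284.5,119.5,z),onz(w,284,304.5,z); print(z,np.linalg.norm(a-b).round(1),(a+b)/2)
print(read_state()['eef_pos'],read_state()['orientation'])
```

```text
165 136.8 [ 497.25 -338.55  165.  ]
172 132.9 [ 496.55 -336.6   172.  ]
179 128.9 [ 495.85 -334.7   179.  ]
186 124.9 [ 495.15 -332.75  186.  ]
[ 494.70700143 -332.59353516  250.6279933 ] [-1.71228666e-03  5.76432330e-01  8.17143069e-01  2.03002325e-04]
```

```bash
python3 -m pendant '[[1,-0.002,0.001,0.03,0],[1,0,0,0.03,0],[1,0,0,0.0155,0],[1,0,0,0,0]]'; python3 -m pendant '[[0,0,0,0,0],[0,0,0,0,0],[0,0,0,0,0],[0,0,0,0,0],[0,0,0,0,0],[0,0,0,0,0]]' 50
```

```text
time: 3.32
eef_pos: [497.1, -334.8, 176.7]
orientation: [-0.0, 0.576, 0.818, 0.0]
ft_force: [0.5, 0.2, 0.1]
grip_width: 1.0
grasp_force: 0.0
time: 4.08
eef_pos: [497.0, -334.8, 176.2]
orientation: [-0.0, 0.576, 0.818, 0.0]
ft_force: [0.8, 0.8, 0.3]
grip_width: -0.0
grasp_force: 0.0
```

Run:
```python
from h import *
w=grab('wrist','w3'); grab('scene','s3')
a=cv2.imread('pics/s3.png')[120:240,280:400]
A=np.hstack([cv2.imread('pics/w3.png')[120:420,100:460],cv2.resize(a,(300,300),interpolation=2)]);cv2.imwrite('pics/v3.png',A)
```

```text
(no output)
```

View pics/v3.png

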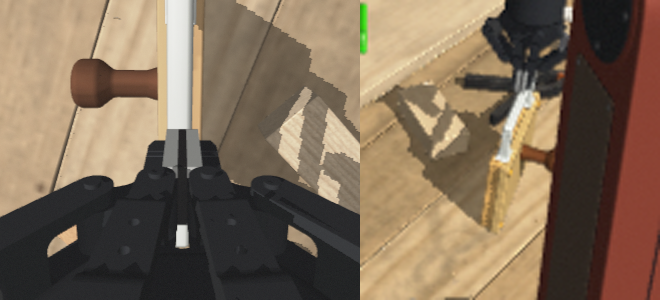

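The pads look to bracket the bar, but the readings say shut with no force. I'll re-read the state and look at the pads enlarged.

Run:
```python
from h import *
print(tips_ahead)
W=load('w3');w=W['frame'][200:380,200:380,::-1];s=load('s3')['frame'][110:200,300:390,::-1]
cv2.imwrite('pics/v4.png',np.hstack([cv2.resize(w,(400,400),interpolation=2),cv2.resize(s,(400,400),interpolation=2)]))
I=np.linalg.inv(W['tool_from_camera']);f=210/np.tan(np.radians(W['vfov']/2))
for p in [(11,0,22),(-11,0,22),(11,0,0),(-11,0,0),(11,6,22),(11,6,-20),(-11,6,22),(65,6,-3),(-65,6,-3),(-65,-6,-3),(-11,0,-30),(11,0,-22)]:
    c=I@np.r_[p,1]; print(p,W['cx']-f*c[0]/c[2],W['cy']+f*c[1]/c[2])
```

```text
22.0
(11, 0, 22) 282.1466552939575 216.43049452516328
(-11, 0, 22) 282.0834081333735 254.80096301701812
(11, 0, 0) 282.16563142905954 229.63413632467334
(-11, 0, 0) 282.0939984472493 272.2689608343705
(11, 6, 22) 293.3918152222298 216.446420853847
(11, 6, -20) 296.5101106785658 244.94245710530444
(-11, 6, 22) 292.99497166281753 254.81630376729896
(65, 6, -3) 296.4796077416744 111.38274342594882
(-65, 6, -3) 293.4373210556676 369.78292875884574
(-65, -6, -3) 270.434462252246 369.75130310756595
(-11, 0, -30) 282.11346450885134 304.3768969697047
(11, 0, -22) 282.19011970657857 246.67314046911636
```

View pics/v4.png

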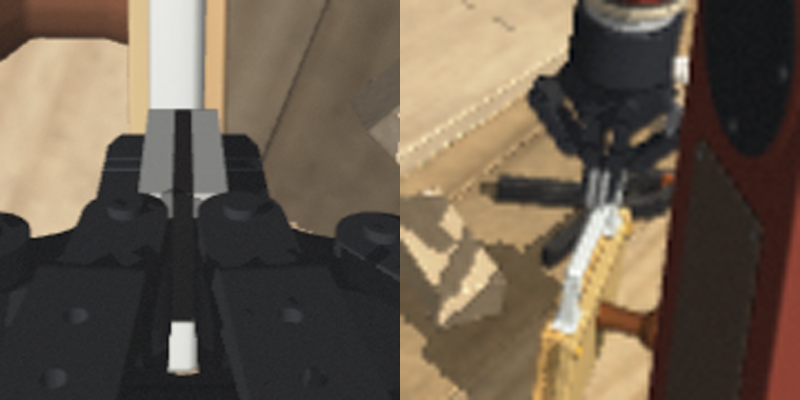

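The closed pad tips appear at row 249, where points about 22 mm behind the TCP project. So the tips sit roughly 20 mm above the bar, and the reading "shut, nothing held" is right. I'll cross-check with the scene camera.

Run:
```python
from h import *
S=load('s3');f=210/np.tan(np.radians(S['vfov']/2))
for z in (140,154,165,179,200,220):
    c=S['extrinsics']@np.r_[497,-334.8,z,1]; print(z,S['cx']-f*c[0]/c[2],S['cy']+f*c[1]/c[2])
print(ray(load('w3'),282,208)[0])
W=load('w3')['frame'].astype(int)
print([(c,*W[255,c]) for c in range(255,312,3)])
```

```text
140 342.03955235047334 166.4086318231876
154 342.5545490295738 163.29852474317454
165 342.9643704459299 160.82357967988509
179 343.49268822357567 157.63302539587895
200 344.2996302419588 152.75983652616216
220 345.08475245077267 148.01841927164207
[ 475.08956181 -274.00219599  335.16141565]
[(255, np.int64(217), np.int64(194), np.int64(159)), (258, np.int64(212), np.int64(185), np.int64(143)), (261, np.int64(220), np.int64(194), np.int64(146)), (264, np.int64(220), np.int64(194), np.int64(146)), (267, np.int64(131), np.int64(131), np.int64(127)), (270, np.int64(129), np.int64(131), np.int64(126)), (273, np.int64(131), np.int64(131), np.int64(128)), (276, np.int64(131), np.int64(132), np.int64(128)), (279, np.int64(37), np.int64(36), np.int64(38)), (282, np.int64(40), np.int64(38), np.int64(39)), (285, np.int64(38), np.int64(38), np.int64(38)), (288, np.int64(129), np.int64(129), np.int64(127)), (291, np.int64(129), np.int64(129), np.int64(126)), (294, np.int64(130), np.int64(131), np.int64(127)), (297, np.int64(129), np.int64(130), np.int64(127)), (300, np.int64(156), np.int64(128), np.int64(93)), (303, np.int64(134), np.int64(120), np.int64(100)), (306, np.int64(135), np.int64(120), np.int64(100)), (309, np.int64(131), np.int64(116), np.int64(97))]
```

The scene view agrees: the tips at about (345,156) correspond to z≈185–195. So the real fingertips end about 40 mm short of what `tips_ahead` says. I'll open, lower 40 mm and grip again.

```bash
python3 -m pendant '[[1,0,0,0,0],[1,0,0,0,0],[1,0,0,0,0],[1,0,0,0,0],[1,0,0,0,0],[1,0,0,0.015,0],[1,0,0,0.015,0],[1,0,0,0.01,0],[1,0,0,0,0]]'; python3 -m pendant '[[0,0,0,0,0],[0,0,0,0,0],[0,0,0,0,0],[0,0,0,0,0],[0,0,0,0,0],[0,0,0,0,0]]' 50
python3 - <<'E'
from h import *
grab('scene','s4')
w=grab('wrist','w4')['frame'][150:390,160:400,::-1];s=load('s4')['frame'][110:210,300:400,::-1]
cv2.imwrite('pics/v5.png',np.hstack([cv2.resize(w,(400,400),interpolation=2),cv2.resize(s,(400,400),interpolation=2)]))
E
```

```text
time: 5.55
eef_pos: [496.2, -334.1, 134.4]
orientation: [-0.002, 0.576, 0.818, 0.0]
ft_force: [-0.1, -0.3, -0.2]
grip_width: 0.999
grasp_force: 0.0
time: 6.3
eef_pos: [497.2, -335.1, 136.7]
orientation: [0.0, 0.576, 0.818, -0.0]
ft_force: [-0.3, -0.7, 2.4]
grip_width: 0.131
grasp_force: 49.4
```

View pics/v5.png

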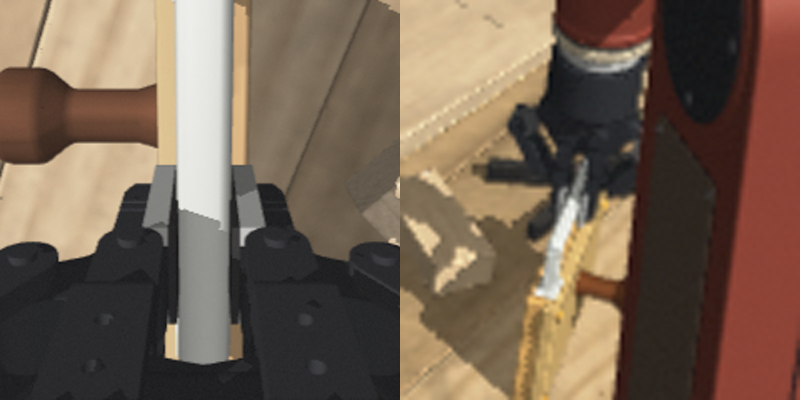

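The grip is good (opening 0.131, about 11 mm, at 49 N), with the bar centre about 35 mm above the reported TCP. Next I'll lift and carry the cover to in front of the prongs.

```bash
python3 -m pendant '[[0,0,0,-0.025,0],[0,0,0,-0.025,0],[0,0,0,-0.025,0],[0,0,0,0,0]]'; python3 -m pendant '[[0,0.0435,0.013,0,0],[0,0.0435,0.013,0,0],[0,0.0435,0.013,0,0],[0,0.0435,0.013,0,0],[0,0.0435,0.013,0,0],[0,0.0435,0.013,0,0],[0,0.0435,0.013,0,0],[0,0.0435,0.013,0,0],[0,0.0435,0.013,0,0],[0,0.0435,0.013,0,0]]';  python3 -m pendant '[[0,0,0,0,5.8],[0,0,0,0,5.8],[0,0,0,0,0],[0,0,0,0,0]]'
python3 - <<'E'
from h import *
grab('wrist','w5');print(read_state()['joint_pos'])
E
```

```text
time: 6.9
eef_pos: [497.9, -335.4, 212.8]
orientation: [0.002, 0.576, 0.818, -0.0]
ft_force: [0.1, -0.4, -3.4]
grip_width: 0.128
grasp_force: 49.0
time: 8.15
eef_pos: [471.3, 120.0, 209.2]
orientation: [-0.001, 0.576, 0.818, -0.001]
ft_force: [-0.6, 0.4, -2.7]
grip_width: 0.13
grasp_force: 49.0
time: 8.65
eef_pos: [472.1, 118.4, 210.2]
orientation: [-0.001, 0.655, 0.756, -0.001]
ft_force: [-0.6, -0.3, -2.5]
grip_width: 0.13
grasp_force: 49.0
[ 8.34294174e-02 -1.10558326e-01  1.88156160e+00  9.19978664e-05
  1.37182910e+00 -5.95009947e-02]
```

View pics/w5.png

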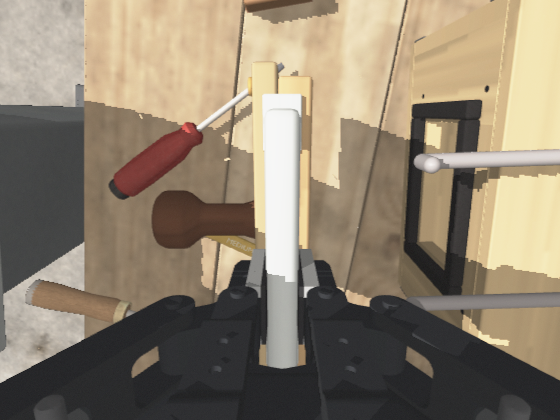

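The wrist view shows the left prong from its tip at about (430,163) to (560,158), and the right prong from about (412,302) to (560,299). The cover hangs straight in the jaws, with its bar from (282,108) downward. I'll work out the yaw and the seat position from these.

Run:
```python
from h import *
from scipy.spatial.transform import Rotation as R
w=load('w5');t=load('top0');f=w['frame'].astype(int).sum(2)
for c in (445,470,500,530,555): print(c,f[145:175,c].tolist(),f[285:315,c].tolist())
q=w['s']['orientation'];M=R.from_quat(np.r_[q[1:],q[0]]).as_matrix();e=w['s']['eef_pos']
print(np.degrees(np.arctan2(M[1,1],M[0,1])))
T=lambda p:(M.T@(p-e)).round(1)
for z in (190,): 
  for a in [(450,161),(555,158),(450,302.5),(555,299.5)]: print(a,onz(w,*a,z),T(onz(w,*a,z)))
for a in [(430,163),(414,302)]: print('tip206',onz(w,*a,206),T(onz(w,*a,206)))
print('tri tips',tri((w,430,163),(t,201.7,209)),tri((w,414,302),(t,233.7,204)))
print('bar end',T(onz(w,282.5,108,252)),'top edge')
```

```text
445 [406, 402, 405, 401, 403, 400, 396, 414, 496, 570, 614, 638, 647, 655, 658, 659, 648, 628, 529, 385, 370, 356, 333, 330, 423, 426, 424, 423, 424, 425] [98, 86, 95, 89, 95, 94, 98, 93, 99, 111, 200, 307, 331, 355, 370, 384, 392, 405, 405, 406, 403, 399, 395, 382, 354, 283, 284, 293, 297, 294]
470 [176, 181, 180, 178, 179, 180, 231, 418, 567, 610, 635, 646, 654, 656, 654, 648, 642, 620, 594, 555, 510, 446, 347, 191, 185, 179, 181, 174, 137, 129] [275, 276, 276, 275, 272, 270, 269, 269, 269, 271, 291, 327, 351, 369, 380, 388, 395, 401, 405, 404, 402, 394, 385, 358, 298, 273, 267, 273, 293, 294]
500 [546, 539, 543, 543, 540, 543, 570, 569, 610, 635, 646, 651, 656, 653, 645, 636, 622, 593, 557, 507, 441, 358, 336, 371, 377, 376, 382, 388, 387, 396] [437, 438, 435, 438, 439, 439, 442, 438, 424, 287, 324, 347, 367, 379, 386, 394, 399, 400, 403, 398, 394, 389, 371, 375, 445, 444, 443, 444, 442, 439]
530 [658, 658, 657, 658, 654, 591, 569, 612, 637, 646, 652, 654, 654, 647, 639, 621, 592, 559, 507, 443, 374, 418, 436, 432, 432, 434, 428, 431, 433, 430] [436, 433, 436, 438, 437, 436, 433, 
[... 179 characters left out ...]
 649, 641, 627, 600, 563, 516, 458, 385, 400, 435, 437, 438, 438, 437, 434, 430, 435, 430] [424, 424, 423, 423, 424, 421, 411, 306, 312, 337, 359, 372, 379, 391, 396, 402, 402, 402, 401, 392, 378, 365, 421, 421, 426, 424, 424, 424, 425, 429]
8.21300490776269
(450, 161) [550.6 171.1 190. ] [40.9 85.3 20.1]
(555, 158) [602.6 180.2 190. ] [ 42.5 138.   20. ]
(450, 302.5) [572.   93.4 190. ] [-39.   95.3  20.1]
(555, 299.5) [630.  103.8 190. ] [-37.  154.2  20. ]
tip206 [533.9 169.9 206. ] [42.1 68.5  4.1]
tip206 [543.9  98.9 206. ] [-29.6  68.3   4.1]
tri tips (array([541. , 169.3, 191.5]), array([0.9, 0.9])) (array([552.4,  90.9, 189.9]), array([0.6, 0.6]))
bar end [ 65.9   0.3 -41.8] top edge
```

```bash
python3 -m pendant '[[0,0,0,0.0125,-1],[0,0,0,0.0105,0],[0,0,0,0,0],[0,0,0,0,0]]'; python3 -m pendant '[[0,0,0.015,0,0],[0,0,0.015,0,0],[0,0,0.015,0,0],[0,0,0,0,0],[0,0,0,0,0]]'
python3 - <<'E'
from h import *
w=grab('wrist','w6'); grab('scene','s6')
s=load('s6')['frame'][150:300,150:350,::-1]
cv2.imwrite('pics/v6.png',np.hstack([w['frame'][60:360,260:560,::-1],cv2.resize(s,(400,300),interpolation=2)]))
E
```

```text
time: 9.2
eef_pos: [472.7, 118.5, 188.2]
orientation: [-0.0, 0.649, 0.761, -0.0]
ft_force: [-0.4, 0.5, -2.6]
grip_width: 0.128
grasp_force: 49.0
time: 9.82
eef_pos: [516.7, 125.7, 188.0]
orientation: [-0.0, 0.649, 0.761, -0.0]
ft_force: [-0.4, 0.3, -3.5]
grip_width: 0.13
grasp_force: 49.0
```

View pics/v6.png

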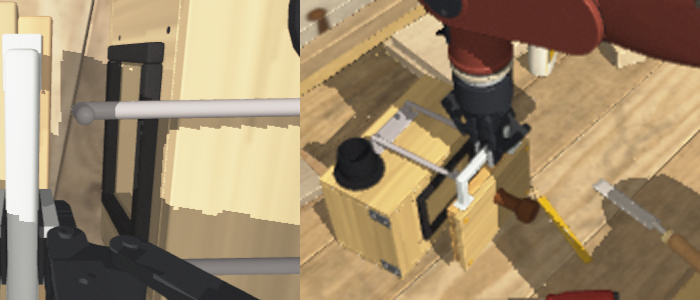

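The left prong's tip is at (342,173) in the full frame, clear of the bar, and its line runs to about (560,166). In the scene crop the cover hangs level in front of the prongs, with the knob facing out.

Run:
```python
from h import *
from scipy.spatial.transform import Rotation as R
w=load('w6');w5=load('w5');f=w['frame'].astype(int).sum(2)
q=w['s']['orientation'];M=R.from_quat(np.r_[q[1:],q[0]]).as_matrix();e=w['s']['eef_pos']
print(np.degrees(np.arctan2(M[1,1],M[0,1])))
T=lambda p:(M.T@(p-e)).round(1)
for c in (400,440,480,520,555):
  g=f[155:195,c]; d=np.diff(g); print(c,g.tolist()) if c in(400,555) else 0
for a in [(342,173),(335,173)]: print(T(onz(w,*a,206)),T(onz(w,*a,198)),onz(w,*a,206))
print('tri',tri((w,342,173),(w5,430,163)))
for a in [(400,170.5),(555,167)]: print(T(onz(w,*a,190)))
print(T(onz(w,282,108,229)))
```

```text
9.122965815250529
400 [94, 92, 94, 101, 88, 221, 491, 560, 598, 627, 639, 650, 654, 659, 658, 651, 641, 623, 604, 575, 537, 494, 432, 323, 98, 107, 143, 147, 150, 147, 124, 123, 121, 120, 127, 125, 155, 155, 153, 151]
555 [636, 637, 626, 527, 554, 593, 623, 635, 649, 652, 652, 654, 647, 641, 629, 613, 578, 546, 504, 442, 374, 372, 405, 400, 400, 405, 403, 401, 399, 402, 446, 620, 620, 621, 623, 619, 620, 620, 621, 624]
[ 41.1  24.3 -18.1] [ 39.8  25.6 -10.1] [534.2 170.1 206. ]
[ 41.1  21.4 -18.1] [ 39.7  22.6 -10.1] [531.4 169.7 206. ]
tri (array([534.5, 169.8, 204.6]), array([0.1, 0.1]))
[39.6 52.8 -2.1]
[ 41.2 121.7  -2.2]
[ 65.9   0.1 -41. ]
```

```bash
python3 -m pendant '[[0,0,0.015,0,-0.8],[0,0,0.015,0,0],[0,0,0.012,0,0],[0,0,0,0,0],[0,0,0,0,0]]'; python3 -m pendant '[[0,0,0,0.006,0],[0,0,0,0.006,0],[0,0,0,0.004,0],[0,0,0,0,0],[0,0,0,0,0]]'
```

```text
time: 10.55
eef_pos: [558.2, 132.7, 188.0]
orientation: [-0.0, 0.643, 0.766, -0.0]
ft_force: [1.0, -0.2, -2.9]
grip_width: 0.131
grasp_force: 49.0
time: 11.18
eef_pos: [558.6, 132.7, 172.5]
orientation: [0.0, 0.643, 0.766, 0.0]
ft_force: [1.2, -0.4, -3.0]
grip_width: 0.129
grasp_force: 49.0
```

```bash
for i in 1 2; do :; done; python3 -m pendant '[[0,0,0,0.003,0],[0,0,0,0,0],[0,0,0,0,0]]';  python3 -m pendant '[[0,0,0,0.002,0],[0,0,0,0,0],[0,0,0,0,0]]'; python3 -m pendant '[[0,0,0,0.0015,0],[0,0,0,0,0],[0,0,0,0,0]]'
```

```text
time: 11.55
eef_pos: [558.5, 132.7, 169.3]
orientation: [-0.0, 0.643, 0.766, -0.0]
ft_force: [0.2, -0.6, -1.8]
grip_width: 0.134
grasp_force: 49.0
time: 11.92
eef_pos: [558.5, 132.7, 167.3]
orientation: [-0.0, 0.643, 0.766, -0.0]
ft_force: [0.4, 0.5, -3.1]
grip_width: 0.133
grasp_force: 49.0
time: 12.3
eef_pos: [558.5, 132.7, 165.8]
orientation: [-0.0, 0.643, 0.766, -0.0]
ft_force: [0.3, -0.3, -3.3]
grip_width: 0.13
grasp_force: 49.1
```

```bash
python3 -m pendant '[[0,0,0,0.0015,0],[0,0,0,0,0],[0,0,0,0,0]]';  python3 -m pendant '[[0,0,0,0.0015,0],[0,0,0,0,0],[0,0,0,0,0]]'
```

```text
time: 12.68
eef_pos: [559.1, 132.8, 165.5]
orientation: [0.001, 0.643, 0.766, 0.001]
ft_force: [-3.4, 0.0, 5.3]
grip_width: 0.125
grasp_force: 50.1
time: 13.05
eef_pos: [559.6, 132.9, 165.4]
orientation: [0.001, 0.643, 0.766, 0.001]
ft_force: [-4.6, -0.8, 11.9]
grip_width: 0.13
grasp_force: 51.0
```

Contact came at TCP z≈165.5, which puts the bar at its hook height. I'll relieve the load, open, and lift away.

```bash
python3 -m pendant '[[0,0,0,-0.002,0],[0,0,0,0,0],[1,0,0,0,0],[1,0,0,0,0],[1,0,0,0,0],[1,0,0,0,0],[1,0,0,0,0],[1,0,0,0,0]]'; python3 -m pendant '[[1,0,0,-0.01,0],[1,0,0,-0.02,0],[1,0,0,-0.03,0],[1,0,0,-0.03,0],[1,0,0,0,0]]'
python3 - <<'E'
from h import *
w=grab('wrist','w7'); grab('scene','s7')
s=load('s7')['frame'][160:290,150:300,::-1]
cv2.imwrite('pics/v7.png',np.hstack([w['frame'][0:400,60:460,::-1],cv2.resize(s,(400,400),interpolation=2)]))
E
```

```text
time: 14.05
eef_pos: [558.5, 132.7, 164.8]
orientation: [-0.0, 0.643, 0.766, 0.0]
ft_force: [1.5, -0.6, -0.7]
grip_width: 1.001
grasp_force: 0.0
time: 14.68
eef_pos: [560.7, 133.0, 259.8]
orientation: [0.003, 0.643, 0.766, 0.003]
ft_force: [0.3, 0.1, 0.2]
grip_width: 1.002
grasp_force: 0.0
```

View pics/v7.png

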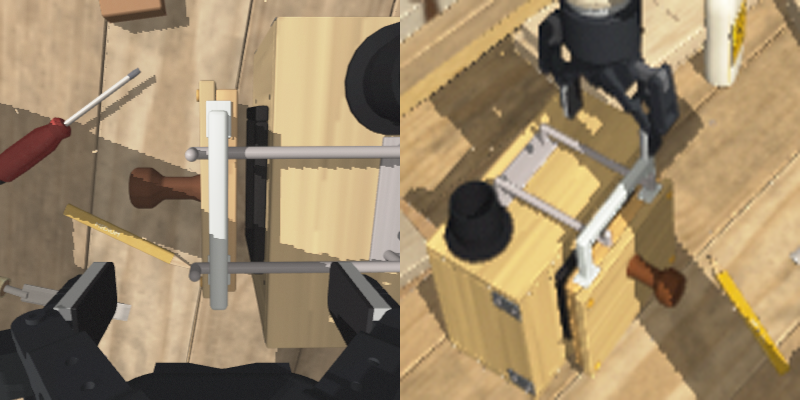

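Released: the bar (column 278) rests on both prongs behind their upturned ends, the cover hangs upright, and the knob faces out with its end at full-frame about (190,187). Next I'll work out the knob position and the shifts to reach it.

Run:
```python
from h import *
from scipy.spatial.transform import Rotation as R
w=load('w7'); s=read_state()
q=w['s']['orientation'];M=R.from_quat(np.r_[q[1:],q[0]]).as_matrix();e=w['s']['eef_pos']
T=lambda p:(M.T@(p-e)).round(1)
print(s['eef_pos'],s['orientation'],s['joint_pos'],np.degrees(np.arctan2(M[1,1],M[0,1])))
print('knob end top edge',T(onz(w,193,187,114)),T(onz(w,193,187,128)),onz(w,193,187,114))
print('bar',T(onz(w,278.5,112,208)),T(onz(w,277.5,307,208)))
for c in [(190,155),(194,271)]: print('tips',T(onz(w,*c,206)))
```

```text
[558.7607359  132.74050762 255.6688552 ] [5.38019396e-04 6.43329598e-01 7.65588957e-01 5.36608149e-04] [ 9.59583793e-02  7.45326077e-02  1.61421629e+00 -1.63978919e-05
  1.45132408e+00 -7.71566683e-02] 9.921531209880673
knob end top edge [  1.2 -77.9 145.2] [  4.2 -74.3 131.2] [485.  120.9 114. ]
bar [64.8 -1.9 51.8] [-61.   -2.7  51.9]
tips [ 39.9 -54.8  53.4]
tips [-35.6 -57.3  53.4]
```

```bash
python3 -m pendant '[[0,0.002,-0.0325,0,0],[0,0,-0.0325,0,0],[0,0,-0.0325,0,0],[0,0,-0.0325,0,0],[0,0,0,0,0]]' 40; python3 -m pendant '[[0,0,0,0,-10],[0,0,0,0,-10],[0,0,0,0,-10],[0,0,0,0,-10],[0,0,0,0,-10],[0,0,0,0,-10],[0,0,0,0,-10],[0,0,0,0,-10],[0,0,0,0,-10],[0,0,0,0,0]]'; python3 -m pendant '[[0,0,0,0.04,0],[0,0,0,0.04,0],[0,0,0,0.04,0],[0,0,0,0.04,0],[0,0,0,0.01,0],[0,0,0,0,0]]'
python3 - <<'E'
from h import *
from scipy.spatial.transform import Rotation as R
s=read_state();q=s['orientation'];M=R.from_quat(np.r_[q[1:],q[0]]).as_matrix()
print(s['eef_pos'],s['joint_pos'],M.T@(np.array([485,120.9,86])-s['eef_pos']),np.degrees(np.arctan2(M[1,0],M[0,0])))
w=grab('wrist','w8')
E
```

```text
time: 15.4
eef_pos: [428.2, 112.2, 253.7]
orientation: [-0.001, 0.643, 0.766, -0.001]
ft_force: [0.4, 0.8, 0.6]
grip_width: 0.002
grasp_force: 0.0
time: 16.65
eef_pos: [430.4, 112.3, 254.1]
orientation: [-0.001, -0.086, 0.996, 0.0]
ft_force: [-0.1, -0.3, 1.1]
grip_width: -0.0
grasp_force: 0.0
time: 17.4
eef_pos: [430.1, 112.3, 84.8]
orientation: [-0.001, -0.086, 0.996, 0.0]
ft_force: [0.1, 0.7, 1.6]
grip_width: 0.003
grasp_force: 0.0
[430.10076222 112.31209685  84.76765316] [ 7.76470843e-02 -7.61648623e-02  2.10105915e+00  3.55742750e-05
  1.11776637e+00 -1.66457534e+00] [-55.55821877  -0.90207741  -1.29137569] -170.1788970997078
```

```bash
python3 -m pendant '[[0,-0.015,-0.001,0,0],[0,-0.015,0,0,0],[0,-0.006,0,0,0],[0,0,0,0,0],[0,0,0,0,0]]'; python3 -m pendant '[[0,-0.004,0,0,0],[0,0,0,0,0],[0,0,0,0,0]]'; python3 -m pendant '[[0,-0.004,0,0,0],[0,0,0,0,0],[0,0,0,0,0]]'; python3 -m pendant '[[0,-0.004,0,0,0],[0,0,0,0,0],[0,0,0,0,0]]'
```

```text
time: 18.08
eef_pos: [465.3, 117.5, 84.7]
orientation: [-0.0, -0.086, 0.996, -0.0]
ft_force: [-0.1, -0.2, 0.2]
grip_width: -0.005
grasp_force: 0.0
time: 18.45
eef_pos: [469.6, 118.2, 84.8]
orientation: [-0.0, -0.086, 0.996, 0.0]
ft_force: [0.3, 0.4, -0.1]
grip_width: 0.002
grasp_force: 0.0
time: 18.82
eef_pos: [473.6, 118.9, 84.8]
orientation: [-0.0, -0.086, 0.996, 0.0]
ft_force: [-0.0, -0.3, -0.2]
grip_width: 0.003
grasp_force: 0.0
time: 19.2
eef_pos: [477.6, 119.6, 84.8]
orientation: [-0.0, -0.086, 0.996, -0.0]
ft_force: [-0.5, 0.1, -0.3]
grip_width: 0.002
grasp_force: 0.0
```

```bash
python3 -m pendant '[[0,-0.004,0,0,0],[0,0,0,0,0],[0,0,0,0,0]]'; python3 -m pendant '[[0,-0.004,0,0,0],[0,0,0,0,0],[0,0,0,0,0]]'; python3 -m pendant '[[0,-0.003,0,0,0],[0,0,0,0,0],[0,0,0,0,0]]'
```

```text
time: 19.58
eef_pos: [481.6, 120.3, 84.8]
orientation: [0.0, -0.086, 0.996, 0.0]
ft_force: [-1.3, -0.4, -0.2]
grip_width: -0.003
grasp_force: 0.1
time: 19.95
eef_pos: [485.4, 121.0, 84.8]
orientation: [-0.0, -0.086, 0.996, -0.0]
ft_force: [-1.1, -0.7, 0.7]
grip_width: -0.0
grasp_force: 0.7
time: 20.32
eef_pos: [488.4, 121.5, 84.8]
orientation: [0.0, -0.086, 0.996, 0.0]
ft_force: [-2.2, -1.0, 1.3]
grip_width: -0.0
grasp_force: 1.2
```

Run:
```python
from h import *
a=load('w8');b=grab('wrist','w9')
s7=load('s7');s9=grab('scene','s9')
d=np.abs(s9['frame'].astype(int)-s7['frame']).sum(2)>90
# has the cover moved? box region front
sub=d[195:300,190:275]; print(sub.sum()); 
for r in range(195,300,4): print(''.join('#' if x else '.' for x in d[r,180:290:2]))
```

```text
2577
.................##......##...##........###############
............#......####....##...........###############
........##..####.....#....######.....##################
..........#####..##.........######..########...........
..............####...........####....#######...........
................#####........####.##########...........
..................#####..###.#####...#######...........
...................#####.#######.####.######...........
................###########..###############...........
.................##########...#############............
.............######.####.####..############............
..............#######....####..###########.............
...............######....####....########..............
...............#############...##.#..###...............
..............###.###.#.#####.###......................
..............####..........#...#..#.#.................
..............####..........##......#..................
...............#####..............................#....
...............#####................................#..
...............#..##...................................
...................#..#................................
.................###...................................
.......................................................
.......................................................
.......................................................
.......................................................
.......................................................
```

```bash
python3 -m pendant '[[0,-0.003,0,0,0],[0,0,0,0,0],[0,0,0,0,0]]'; python3 -m pendant '[[0,-0.003,0,0,0],[0,0,0,0,0],[0,0,0,0,0]]'; python3 -m pendant '[[0,-0.002,0,0,0],[0,0,0,0,0],[0,0,0,0,0]]'
```

```text
time: 20.8
eef_pos: [490.7, 122.0, 84.6]
orientation: [-0.001, -0.086, 0.996, -0.0]
ft_force: [-5.0, -0.1, 1.6]
grip_width: -0.002
grasp_force: 2.6
time: 21.18
eef_pos: [492.5, 122.3, 84.2]
orientation: [-0.002, -0.087, 0.996, -0.0]
ft_force: [-8.4, -0.8, 4.5]
grip_width: 0.001
grasp_force: 4.4
time: 21.55
eef_pos: [493.7, 122.6, 84.0]
orientation: [-0.003, -0.087, 0.996, -0.0]
ft_force: [-11.6, -2.4, 5.9]
grip_width: 0.002
grasp_force: 5.7
```

```bash
python3 -m pendant '[[0,0,0,0,0],[0,0,0,0,0],[0,0,0,0,0],[0,0,0,0,0]]'; python3 -m pendant '[[0,0,0,0,0]]'; python3 -m pendant '[[0,0,0,0,0]]'
python3 - <<'E'
from h import *
s7=load('s7');b=load('w8');t=grab('top','t10');w=grab('wrist','w10')
f=t['frame'].astype(int); F=load('top0')['frame'].astype(int)
# prong/bar region of top view: white bar pixels
br=(f.min(2)>185); ys,xs=np.nonzero(br[150:225,180:260]); print(len(ys))
for r in range(180,220,2): print(r,''.join('#' if f[r,c].min()>170 else ('-' if f[r,c].max()<70 else '.') for c in range(180,262)))
E
```

```text
time: 22.05
eef_pos: [493.7, 122.6, 84.0]
orientation: [-0.003, -0.087, 0.996, -0.0]
ft_force: [-11.4, -2.1, 4.8]
grip_width: 0.003
grasp_force: 5.7
time: 22.18
eef_pos: [493.6, 122.6, 84.0]
orientation: [-0.003, -0.087, 0.996, -0.0]
ft_force: [-10.7, -2.0, 6.1]
grip_width: 0.001
grasp_force: 5.7
time: 22.3
eef_pos: [493.7, 122.6, 84.0]
orientation: [-0.003, -0.087, 0.996, -0.0]
ft_force: [-11.1, -1.8, 5.9]
grip_width: 0.003
grasp_force: 5.7
0
180 .........................................----------...............................
182 ...................................-----------------.......................--.....
184 ...................---------------------------------.................-.....---.-.-
186 ...--------------------------------------------------.........---.----.-.....--...
188 ---------------------------------------.-----..------...............------...---..
190 ----------------------------------------------.-------...............-.---.....-..
192 -----------------------.-..-...-.....--...---.--------........-.........--.-......
194 --.-.................................--
[... 387 characters left out ...]
-...
204 ......................................--------.------------.------..--.-.---......
206 ........................................------.--------------------.--............
208 ........................................------------------.--.....................
210 ........................................-.---.-----------.................-.......
212 ..........................................-----.---------.........................
214 ........................................------..----------..---.--.....-..........
216 ........................................-.----..---------.........................
218 ........................................-.----..---------.....----................
```

```bash
cat > flat.py <<'E'
from h import *
import sys
a=load('s7'); b=grab('scene',sys.argv[1]); k=4
A=cv2.resize(a['frame'],None,fx=k,fy=k,interpolation=2);B=cv2.resize(b['frame'],None,fx=k,fy=k,interpolation=2)
for n,u,v,h in [('barL',219,243,5),('slabtopL',215,254,5),('slabbotL',218,280,5),('slabmidL',216,267,5),('slabbot2',228,273,5),('barmid',229,229,5)]:
    t=A[(v-h)*k:(v+h)*k,(u-h)*k:(u+h)*k]; s=B[(v-h-14)*k:(v+h+14)*k,(u-h-14)*k:(u+h+14)*k]
    r=cv2.matchTemplate(s,t,cv2.TM_CCOEFF_NORMED); _,m,_,p=cv2.minMaxLoc(r); print(n,round(m,2),(p[0]/k-14,p[1]/k-14))
f=210/np.tan(np.radians(a['vfov']/2))
def pr(p):
    c=a['extrinsics']@np.r_[p,1]; return np.array([a['cx']-f*c[0]/c[2],a['cy']+f*c[1]/c[2]])
ex=np.array([np.cos(np.radians(9.9)),np.sin(np.radians(9.9)),0]);ey=np.array([-ex[1],ex[0],0])
o=np.array([557,134,0])
for n,p in [('barL',ey*62+[0,0,208]),('slabtop',ey*86+[0,0,154]-14*ex),('slabbot',ey*86+[0,0,29]-14*ex)]:
    q=pr(o+p); print(n,q.round(1),[(pr(o+p+d*ex)-q).round(2).tolist() for d in (15,17,19,21)])
E
python3 flat.py s10
```

```text
barL 0.81 (-5.75, -3.0)
slabtopL 0.85 (0.0, 14.0)
slabbotL 0.74 (0.75, 9.75)
slabmidL 0.84 (-3.0, -6.0)
slabbot2 0.43 (-5.75, -2.75)
barmid 0.92 (-9.0, 0.5)
barL [217.9 237.2] [[-4.48, -2.24], [-5.08, -2.54], [-5.67, -2.83], [-6.27, -3.13]]
slabtop [218.6 257.5] [[-4.41, -2.29], [-4.99, -2.59], [-5.58, -2.9], [-6.16, -3.2]]
slabbot [222.4 282.6] [[-4.1, -2.23], [-4.65, -2.52], [-5.19, -2.82], [-5.74, -3.11]]
```

```bash
cat > flat2.py <<'E'
from h import *
import sys
a=load('s7'); b=load(sys.argv[1])
g=lambda d:cv2.GaussianBlur(d['frame'],(0,0),.7).astype(np.float32)
A,B=g(a),g(b)
def patch(I,u,v,w,h): return np.stack([cv2.getRectSubPix(np.ascontiguousarray(I[:,:,c]),(w,h),(u,v)) for c in range(3)])
for n,u,v,w,h,gx,gy in [('barL',219,243,11,11,-.2985,-.149),('slabbotcorner',221,281,13,13,-.2735,-.1485),('slabbot edge',230,277,15,11,-.2735,-.1485),('slab side',217,268,13,17,-.285,-.15),('knob',254,254,11,11,-.3,-.15)]:
    t=patch(A,u,v,w,h); t=t-t.mean(); L=[]
    for d in np.arange(8,30,.5):
        s=patch(B,u+gx*d,v+gy*d,w,h); s=s-s.mean(); L.append(((t*s).sum()/np.sqrt((t*t).sum()*(s*s).sum()),d))
    print(n,[(d,round(float(c),3)) for c,d in sorted(L)[::-1][:3]], 'lo/hi',round(float(L[0][0]),2),round(float(L[-1][0]),2))
E
python3 flat2.py s10
```

```text
barL [(np.float64(19.0), 0.82), (np.float64(18.5), 0.818), (np.float64(19.5), 0.817)] lo/hi 0.08 0.18
slabbotcorner [(np.float64(17.5), 0.934), (np.float64(17.0), 0.933), (np.float64(18.0), 0.933)] lo/hi 0.86 0.72
slabbot edge [(np.float64(19.5), 0.957), (np.float64(20.0), 0.957), (np.float64(19.0), 0.956)] lo/hi 0.95 0.93
slab side [(np.float64(10.5), 0.867), (np.float64(10.0), 0.866), (np.float64(9.5), 0.865)] lo/hi 0.86 0.39
knob [(np.float64(8.0), 0.726), (np.float64(8.5), 0.72), (np.float64(9.0), 0.709)] lo/hi 0.73 -0.43
```

The bar moved in 19 mm and the slab's foot about 18 mm, so the cover is flat with about 5 mm of compression. I'll ease the axial push slightly and relieve the vertical drag.

```bash
python3 -m pendant '[[0,0.0003,0,-0.0008,0],[0,0,0,0,0],[0,0,0,0,0],[0,0,0,0,0]]'; python3 -m pendant '[[0,0,0,0,0],[0,0,0,0,0],[0,0,0,0,0],[0,0,0,0,0]]'
```

```text
time: 22.95
eef_pos: [492.8, 122.4, 84.1]
orientation: [-0.004, -0.087, 0.996, -0.0]
ft_force: [-9.6, -2.5, 2.4]
grip_width: 0.004
grasp_force: 5.4
time: 23.45
eef_pos: [492.8, 122.4, 84.1]
orientation: [-0.004, -0.087, 0.996, -0.0]
ft_force: [-10.6, -3.0, 1.9]
grip_width: 0.001
grasp_force: 5.4
```

```bash
python3 flat.py s11 | head -1; python3 flat2.py s11; python3 -m pendant '[[0,0,0,0,0],[0,0,0,0,0],[0,0,0,0,0]]'
```

```text
barL 0.82 (-5.5, -2.75)
barL [(np.float64(18.0), 0.837), (np.float64(18.5), 0.836), (np.float64(17.5), 0.832)] lo/hi 0.12 0.13
slabbotcorner [(np.float64(17.0), 0.948), (np.float64(16.5), 0.947), (np.float64(17.5), 0.947)] lo/hi 0.87 0.71
slabbot edge [(np.float64(17.0), 0.96), (np.float64(16.5), 0.96), (np.float64(17.5), 0.96)] lo/hi 0.96 0.93
slab side [(np.float64(10.0), 0.872), (np.float64(10.5), 0.872), (np.float64(9.5), 0.872)] lo/hi 0.86 0.36
knob [(np.float64(8.0), 0.707), (np.float64(8.5), 0.693), (np.float64(9.0), 0.675)] lo/hi 0.71 -0.44
time: 23.88
eef_pos: [492.8, 122.4, 84.0]
orientation: [-0.004, -0.087, 0.996, -0.0]
ft_force: [-11.4, -2.6, 1.4]
grip_width: -0.003
grasp_force: 5.4
```

```bash
python3 -c "
from station import finish_job
print(finish_job())"
```

```text
the job is handed in; nothing more can be done
None
```

The cover hangs by its handle on both prongs with the knob out, and the job is handed in with the arm still pushing on the knob at about 10–11 N. From how far the cover moved in the camera views, it sits flat to within 1–2 mm, with the gasket squeezed roughly 4–5 mm. I saw no sign of contact with anything else on the bench, but took no final picture of it.

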